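# Press a row of border glass home against the batten with a straightedge

### The job

Take the straightedge by its wooden grip and with its edge slide the four slabs of border glass up to the black margin strip along the batten, then press the row home against it for a moment with about 10 N, so that all four sit flush, square and in one straight line; never press it with more than 15 N and touch the glass only with the straightedge, for its edges chip. Then lay the straightedge back flat along the middle of its cork mat, set down and not dropped, and let go; leave the jar, pliers and tin alone.

Things in the scene. Friction and masses are not known exactly. Their poses are not given: they have to be found in the camera images.
- straightedge_grip (a point): Grip point of the loose straightedge: aluminium bar 290 (x) by 36 (y) by 12 mm high, straight edges on both long sides; brown wooden grip on its middle, 110 long, 20 thick, from 12 to 64 mm above the underside. Point: centre line, mid-length, 48 mm above the underside (held there, fingertips clear the glass). 0.34 kg, balanced here; may twist in the fingers under load. Starts on the cork mat.
- mat: Fixed cork mat on the bench, the straightedge's place: 330 mm (its x) by 70 mm (its y), 4 mm thick; origin at the centre of its underside, on the bench.
- layout_board: Fixed plywood layout board with a white paper drawing, 340 mm (its x, along the row) by 300 mm (its y), 12 mm thick; origin at the centre of its underside, on the bench. The glass slides on its top.
- batten: Wooden batten fixed on the board, 300 (x) by 30 (y) by 18 mm high, nail heads to 24 mm; origin: centre of its underside, on the board's top. On its -y side it carries the black margin strip, 284 long, 8 thick, 16 high, rigid, parallel, set by packers: its glass-side face is anywhere from 23 to 33 mm from the origin (not reported; feel for it). Push glass along +y.
- glass1_center (a point): Centre (half-way up) of loose glass piece 1 (blue). All four are equal rigid blocks, 56 mm along the row (x), 62 mm towards the batten (y), 22 mm thick, about 0.19 kg, lying on the board; sliding all four takes some 2 to 7 N. Pieces 1 to 4 follow each other along the batten's +x about 66 mm apart, gaps of a few mm; each starts 6 to 40 mm short of the margin strip, a little turned.
- glass2_center (a point): Centre (half-way up) of loose glass piece 2 (amber). All four are equal rigid blocks, 56 mm along the row (x), 62 mm towards the batten (y), 22 mm thick, about 0.19 kg, lying on the board; sliding all four takes some 2 to 7 N. Pieces 1 to 4 follow each other along the batten's +x about 66 mm apart, gaps of a few mm; each starts 6 to 40 mm short of the margin strip, a little turned.
- glass3_center (a point): Centre (half-way up) of loose glass piece 3 (green). All four are equal rigid blocks, 56 mm along the row (x), 62 mm towards the batten (y), 22 mm thick, about 0.19 kg, lying on the board; sliding all four takes some 2 to 7 N. Pieces 1 to 4 follow each other along the batten's +x about 66 mm apart, gaps of a few mm; each starts 6 to 40 mm short of the margin strip, a little turned.
- glass4_center (a point): Centre (half-way up) of loose glass piece 4 (red). All four are equal rigid blocks, 56 mm along the row (x), 62 mm towards the batten (y), 22 mm thick, about 0.19 kg, lying on the board; sliding all four takes some 2 to 7 N. Pieces 1 to 4 follow each other along the batten's +x about 66 mm apart, gaps of a few mm; each starts 6 to 40 mm short of the margin strip, a little turned.
- flux_jar: Bystander: amber jar with black lid, 46 mm across, 52 mm high, on the board behind the batten; origin at the centre of its underside.
- pliers: Bystander: red-handled pliers, about 140 mm long, 12 mm high, on the board behind the batten; origin at the middle of their underside.
- nail_tin: Bystander: small steel tin, 42 mm across, 34 mm high, on the board behind the batten; origin at the centre of its underside.
Not all that is in view belongs to the job. What is shaped like the part that bears glass3_center but yellow is not meant.

How it is judged:
By the outcome, as a careful person would: the job done as asked, in the order asked, and still so for the second after the job is handed in, with the robot touching nothing.
It also fails if it takes over 64 s, if anything falls off the work surface, if the arm or the gripper's body presses on something with over 40 N, if the wrist force passes 120 N, or if a joint passes its speed limit or range.

### The arm

A 6-joint arm with a two-finger parallel gripper is mounted at the origin on the work surface. World frame = base frame: x ahead of the robot, y to its left, z up, the work surface at z = 0. Lengths are in m, angles in rad, forces in N, time in s.
With the tool pointing down it reaches from about 0.35 to 0.85 m from the base axis. Payload 8.1 kg.
Tool frame: the origin (TCP) lies midway between the tips of the shut fingers; the grasp point (between the pads) lies 19 mm behind it (robot.grip_point_offset is the distance from the TCP to the grasp point, in m); z points along the fingers, y is the line along which they close (so a half turn about z gives the same grasp; the last joint's range is limited). The gripper opens to 93 mm and grips with 3 to 60 N. Pads are 15 mm wide; open, the fingers measure 128 mm over their backs; the gripper's body (75 mm by 188 mm) begins 65 mm behind the grasp point.
Start: joints at [-1.286, 0.13, 1.488, -0, 1.523, -0.085], TCP at [0.217, -0.559, 0.219] pointing down, gripper open.
Joint ranges: [-2.96, 2.96], [-0.89, 2.26], [0.02, 2.5], [-1.34, 4.48], [0, 2.73], [-2.66, 2.66]. Speed limits (rad/s): [2.39, 2.39, 2.79, 3.14, 3.14, 3.14].

### API

Orientations are given as a rotation vector (axis times angle).
In Python, from plant import robot, read_camera, job gives the robot as it stands.
- The arm moves only by the shell command python3 -m inch 'ROWS' [FORCE]. ROWS is JSON, one flat list of numbers, 5 for each row, row after row: the shift along the world's x, y, z in mm, then the turn about the world's z in degrees, then the opening in per cent of the stroke, from 0 (shut) to 100 (fully open). In form: [dx, dy, dz, yaw, hand, dx, dy, dz, yaw, hand, ...]. A call has 1 to 10 rows; each row is the pose to reach, as a shift and turn from the pose commanded when the call began; what a row does not reach only later rows make up. A row lasts 1/12 s, in which the tool goes at most 41.7 mm and 7.16 degrees, less where a joint would pass 70% of its speed; a pose out of reach is approached as far as the arm can. A call with a gripper value outside its range is refused whole. The fingers move at their own pace and stop on an object; FORCE is the grip in N (left out, the last holds). Time passes only in rows, so rows that repeat a pose let the fingers close. It gives the time, the measured TCP pose, the force, the opening and the grip force at its end, in the units of the state.
- robot.read_state(): the state, without advancing time (a new reading comes with each control period).
- read_camera(name): name is "scene" or "top"; returns a dict with "image" (384x512x3 uint8, blue, green, red), "K" (3x3 intrinsics, pixels), "extrinsics" (4x4, takes a point from world to camera coordinates). Camera axes: x right, y down, z forward; pixel columns grow to the right and rows downward; lengths in m; the calibration is good to about 2 mm. A picture is of the moment at which its call begins. There is no depth.
- job.close_job(): hands the job in; it is judged then, once.
The state is a dict: "t": time; "q": joint angles; "dq": joint speeds; "joint_torque": joint torques, N m; "tool_pos": TCP position; "orientation": TCP orientation; "force": force on the tool from outside, world axes, zero at the start; "wrist_torque": the same for the moment, N m; "opening": finger opening in m; "gripper_force": force on a finger pad.
Only numpy, scipy, OpenCV 4.12 (cv2) and the standard library are available. Lean on these libraries where they do the work, as an engineer would, in place of code of your own. Each camera call takes 0.05 s, during which the arm holds its last target. There are 200 camera calls.

## Working session

There is one attempt and no reset: what is moved stays moved. The work goes in short steps, Python scripts to look and compute and a shell command to move; the robot and the scene stay as the last step left them, time stands still between calls to the robot, and variables do not carry over. Pictures are saved under pics/ and viewed, at most 10 in all, crops included, and the job is handed in when it is done.

```bash
ls; mkdir -p pics
python3 - <<'E'
from plant import robot, read_camera
import cv2,numpy as np
for n in("scene","top"):
    c=read_camera(n); cv2.imwrite(f"pics/{n}0.png",c["image"]); print(n,c["K"].tolist(),np.round(c["extrinsics"],4).tolist())
s=robot.read_state(); print({k:np.round(v,3).tolist() for k,v in s.items()})
E
```

```text
pics
scene [[409.84419958985677, 0.0, 257.2288517916382], [0.0, 409.84419958985677, 191.13942581542562], [0.0, 0.0, 1.0]] [[0.4897, 0.8717, 0.0175, -0.4046], [0.4821, -0.254, -0.8385, -0.2085], [-0.7265, 0.4191, -0.5446, 1.463], [0.0, 0.0, 0.0, 1.0]]
top [[447.54729192892404, 0.0, 253.600313577373], [0.0, 447.54729192892404, 192.29243891536464], [0.0, 0.0, 1.0]] [[-0.0141, -0.9999, 0.0078, 0.102], [-0.9933, 0.0131, -0.1151, 0.5993], [0.1149, -0.0094, -0.9933, 1.1781], [0.0, 0.0, 0.0, 1.0]]
{'t': 0.1, 'q': [-1.286, 0.131, 1.489, 0.0, 1.523, -0.085], 'dq': [-0.001, -0.001, -0.004, -0.003, -0.0, 0.001], 'joint_torque': [0.002, -56.134, -49.309, 0.077, 0.029, -0.0], 'tool_pos': [0.217, -0.559, 0.218], 'orientation': [-3.086, -0.577, 0.0], 'force': [-0.812, -0.274, -0.596], 'wrist_torque': [0.006, -0.003, 0.01], 'gripper_force': 0.0, 'opening': 0.093}
```

View pics/scene0.png

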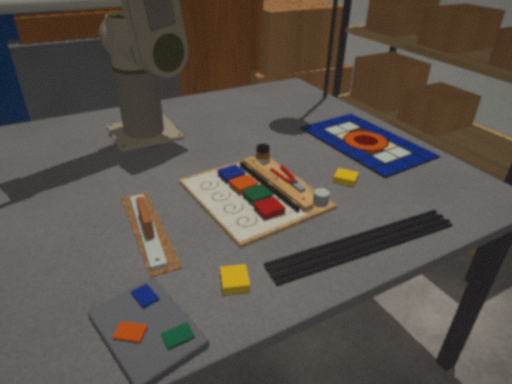

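View pics/top0.png

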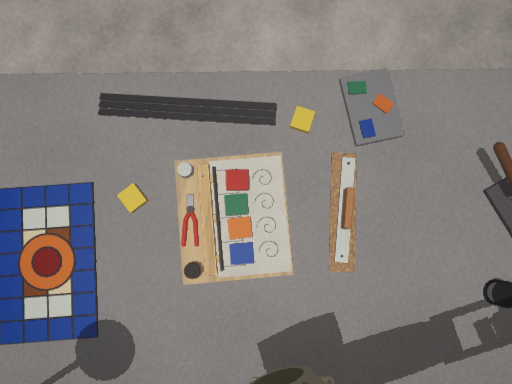

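The top view shows the board with the glass at px (242,254) blue to (238,180) red. The strip is at x≈217, the straightedge is at (345,210) on the cork mat, and the yellow decoys lie elsewhere.

```bash
cat > h.py <<'E'
import cv2,numpy as np
from plant import robot, read_camera
def ray(c,p):
    E=c["extrinsics"];R,t=E[:3,:3],E[:3,3]
    d=np.linalg.inv(c["K"])@np.array([p[0],p[1],1.]); return -R.T@t,R.T@d
def onz(c,p,z):
    o,d=ray(c,p); return o+d*(z-o[2])/d[2]
def tri(c1,p1,c2,p2):
    o1,d1=ray(c1,p1);o2,d2=ray(c2,p2)
    s=np.linalg.lstsq(np.c_[d1,-d2],o2-o1,rcond=None)[0]
    a,b=o1+s[0]*d1,o2+s[1]*d2; return (a+b)/2,np.linalg.norm(a-b)
def mask(c,lo,hi,roi):
    h=cv2.cvtColor(c["image"],cv2.COLOR_BGR2HSV); m=cv2.inRange(h,np.array(lo),np.array(hi))
    z=np.zeros_like(m);x0,y0,x1,y1=roi;z[y0:y1,x0:x1]=m[y0:y1,x0:x1]
    n,l,s,_=cv2.connectedComponentsWithStats(z)
    k=1+np.argmax(s[1:,4]) if n>1 else 0
    return ((l==k)*255).astype(np.uint8)
def rect(m):
    cs,_=cv2.findContours(m,cv2.RETR_EXTERNAL,cv2.CHAIN_APPROX_NONE)
    return max(cs,key=cv2.contourArea)
def worldrect(c,m,z):
    k=rect(m)[:,0,:]; P=np.array([onz(c,p,z)[:2] for p in k],np.float32)*1000
    (x,y),(w,h),a=cv2.minAreaRect(P)
    if w<h: w,h,a=h,w,a+90
    return np.round([x,y,w,h,(a+90)%180-90],1)
E
python3 - <<'E'
from h import *
t=read_camera("top");s=read_camera("scene")
for n,c in(("top",t),("scene",s)):
    h=cv2.cvtColor(c["image"],cv2.COLOR_BGR2HSV)
    pts=dict(top=dict(mat=(335,200),bar=(346,175),grip=(348,205),strip=(218,220),paper=(283,240),wood=(205,180),blue=(242,254),amber=(240,228),green=(236,204),red=(238,180)),scene=dict(mat=(175,262),bar=(155,250),grip=(145,215),strip=(270,185),paper=(210,205),blue=(232,173),amber=(244,184),green=(257,193),red=(269,208)))[n]
    print(n,{k:h[v[1],v[0]].tolist() for k,v in pts.items()})
a=cv2.resize(t["image"][140:290,165:365],None,fx=4,fy=4,interpolation=cv2.INTER_CUBIC)
cv2.imwrite("pics/tc.png",a)
a=cv2.resize(s["image"][140:290,110:350],None,fx=3.3,fy=3.3,interpolation=cv2.INTER_CUBIC)
cv2.imwrite("pics/sc.png",a)
E
```

```text
top {'mat': [15, 107, 170], 'bar': [34, 9, 192], 'grip': [14, 130, 171], 'strip': [11, 38, 73], 'paper': [24, 18, 193], 'wood': [18, 97, 198], 'blue': [112, 140, 159], 'amber': [12, 165, 204], 'green': [72, 106, 125], 'red': [2, 165, 179]}
scene {'mat': [15, 131, 134], 'bar': [36, 15, 166], 'grip': [13, 160, 148], 'strip': [11, 88, 64], 'paper': [25, 25, 182], 'blue': [114, 177, 121], 'amber': [11, 209, 179], 'green': [71, 139, 86], 'red': [1, 193, 151]}
```

View pics/tc.png

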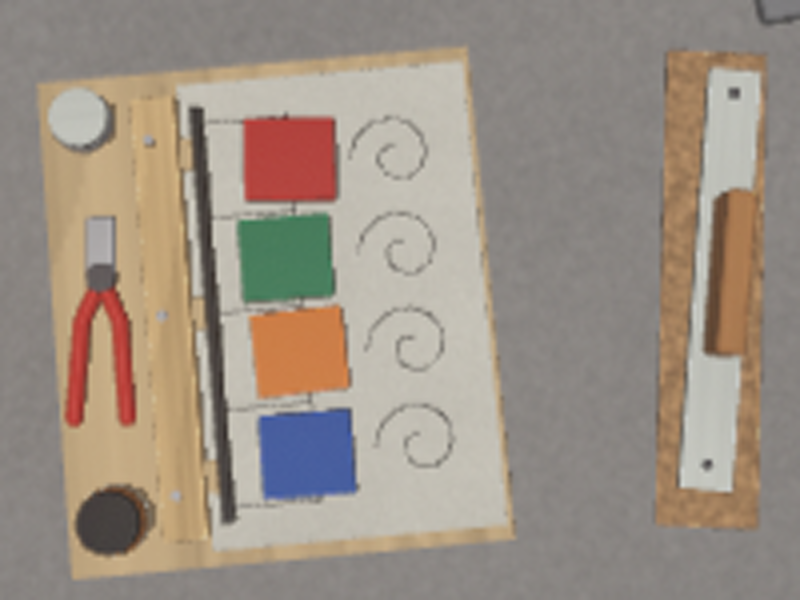

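View pics/sc.png

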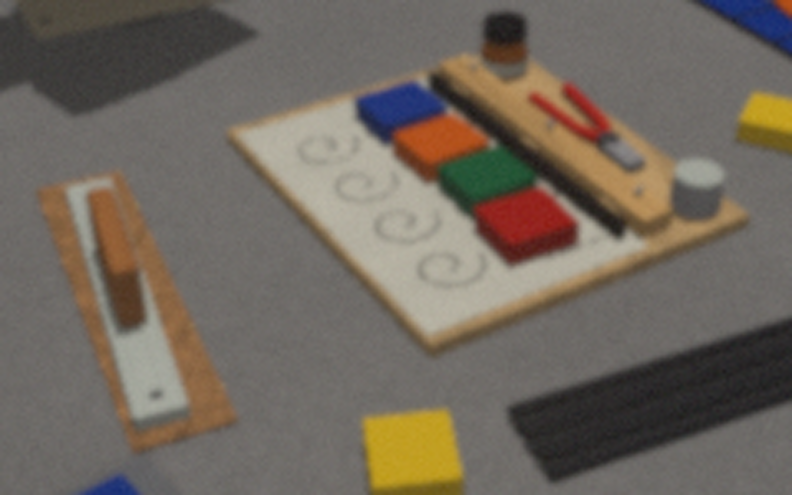

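The crops show four glass pieces slightly turned and up to about 30 mm short of the strip. The bar lies a little skewed on the mat, with holes at tc px (734,93) and (707,464). Next I turn these into world positions.

Run:
```python
from h import *
t=read_camera("top");s=read_camera("scene")
T=lambda x,y:(165+(x+.5)/4-.5,140+(y+.5)/4-.5)
S=lambda x,y:(110+(x+.5)/3.3-.5,140+(y+.5)/3.3-.5)
print("tri mm")
for n,a,b in [("matA",(666,51),(138,450)),("matB",(766,55),(237*0+137,449)),("matC",(757,528),(40,190)),("matTopR",(666,51),(237,422)),("matBotL",(656,525),(120,173)),("hole",(734,93),(155,394)),
 ("boardTR",(467,46),(432,345)),("boardBR",(515,538),(230,130)),("boardTL",(38,83),(747,212)),("redTL",(245,120),(578,232)),("redTR",(336,118),(514,250)),("blueBR",(357,490),(357,97))]:
    p,e=tri(t,T(*a),s,S(*b)); print(n,np.round(p*1000,1),round(e*1000,1))
def dirc(A,B): d=B-A; return np.degrees(np.arctan2(d[1],d[0]))
M=[onz(t,T(*p),.004)[:2]*1000 for p in[(666,51),(766,55),(757,528),(656,525)]]
print("mat c",np.mean(M,0),"ang",dirc(M[3],M[0]),dirc(M[2],M[1]),np.linalg.norm(M[0]-M[3]),np.linalg.norm(M[0]-M[1]))
h=[onz(t,T(*p),.016)[:2]*1000 for p in[(734,93),(707,464)]]
print("bar holes mid",np.mean(h,0),dirc(h[1],h[0]),np.linalg.norm(h[0]-h[1]))
B=[onz(t,T(*p),.012)[:2]*1000 for p in[(38,83),(467,46),(515,538),(73,578)]]
print("board c",np.mean(B,0),"ang",dirc(B[3],B[0]),dirc(B[2],B[1]),[np.linalg.norm(B[i]-B[i-1]) for i in range(4)])
b=[onz(t,T(*p),.030)[:2]*1000 for p in[(134,98),(175,98),(210,540),(166,542)]]
print("batten c",np.mean(b,0),"ang",dirc(b[3],b[0]),dirc(b[2],b[1]),[np.linalg.norm(b[i]-b[i-1]) for i in range(4)])
st=[onz(t,T(*p),.028)[:2]*1000 for p in[(203,108),(236,520)]]
print("strip glass face",st,dirc(st[1],st[0]))
m=mask(t,(8,112,90),(17,255,255),(335,180,360,235)) 
print("grip",worldrect(t,m,.068),cv2.boundingRect(m))
m=mask(t,(0,0,150),(60,45,255),(330,150,362,270));print("bar?",worldrect(t,m,.016))
for n,lo,hi,r in [("blue",(100,80,60),(125,255,255),(215,235,270,275)),("amber",(6,110,120),(16,255,255),(224,212,262,244)),("green",(60,60,60),(85,255,255),(215,185,262,220)),("red",(0,110,90),(5,255,255),(220,160,262,196))]:
    m=mask(t,lo,hi,r); print(n,worldrect(t,m,.034))
```

```text
tri mm
matA [ 708.6 -159.1  -10.2] 62.9
matB [ 710.6 -193.5    6.3] 4.1
matC [ 383.6 -174.3    5.2] 4.3
matTopR [ 714.5 -126.     2.5] 0.2
matBotL [ 386.1 -107.3    2.7] 1.5
hole [ 681.  -169.    18.7] 0.5
boardTR [717.8  15.6  14. ] 2.0
boardBR [380.   -8.5  13.9] 4.4
boardTL [694.5 312.3  15.9] 0.4
redTL [665.4 169.3  25.8] 0.9
redTR [666.4 109.   30. ] 5.7
blueBR [414.5  97.7  36.1] 4.2
mat c [ 548.32430224 -151.60634995] ang -3.1385692796089297 -3.3915517503282127 328.7491781740899 70.348829346382
bar holes mid [ 554.16307072 -155.76929799] -6.30110326076329 256.14152320951126
board c [537.2810022 151.0930432] ang 4.335108330674755 4.268120924838144 [np.float64(339.4025228331421), np.float64(299.44858768701965), np.float64(339.6253880764788), np.float64(299.05174628515715)]
batten c [530.99874882 219.4922757 ] ang 4.067025511891882 4.316794934051254 [np.float64(300.3561040689916), np.float64(28.017397856772032), np.float64(299.20997439309355), np.float64(29.24807689984495)]
strip glass face [array([673.48703541, 197.48446132]), array([394.71537093, 176.67444183])] 4.269153151452573
grip [ 553.2 -152.6  105.9   26.8   -6.3] (342, 188, 13, 41)
bar? [ 553.6 -155.7  289.8   35.8   -6.3]
blue [437.8 129.   60.7  54.7 -86.4]
amber [506.6 133.1  61.6  55.2 -84.1]
green [569.5 141.8  59.4  54.2  89.6]
red [637.7 138.5  59.9  54.9  89.3]
```

```bash
python3 -m inch '[336,403,-90,-27.5,100,336,403,-90,-27.5,100,336,403,-90,-27.5,100,336,403,-90,-27.5,100,336,403,-90,-27.5,100,336,403,-90,-27.5,100,336,403,-90,-27.5,100,336,403,-90,-27.5,100,336,403,-90,-27.5,100,336,403,-90,-27.5,100]' 40
```

```text
t: 1.13
tool_pos: [0.4787, -0.2449, 0.1487]
orientation: [3.137, -0.173, 0.001]
force: [-0.1, -1.1, 0.3]
opening: 0.093
gripper_force: 0.0
```

```bash
python3 -m inch '[75,89,-24,0,100,75,89,-24,0,100,75,89,-24,0,100,75,89,-24,0,100,75,89,-24,0,100,75,89,-24,0,100]'
python3 - <<'E'
from h import *
s=read_camera("scene");t=read_camera("top");a=np.hstack([cv2.resize(c["image"][y:y+150,x:x+130],None,fx=3,fy=3,interpolation=2) for c,x,y in((s,90,130),(t,280,130))]);cv2.imwrite("pics/g1.png",a)
S=robot.read_state();print(np.round(S["tool_pos"],4),S["orientation"],S["force"])
E
```

```text
t: 1.63
tool_pos: [0.5525, -0.1577, 0.1247]
orientation: [3.137, -0.172, -0.001]
force: [0.1, -0.1, 1.2]
opening: 0.0928
gripper_force: 0.0
[ 0.5524 -0.1587  0.1252] [ 3.13625872e+00 -1.74780727e-01  5.09948067e-04] [ 0.35405349 -0.04636532  0.0859476 ]
```

View pics/g1.png

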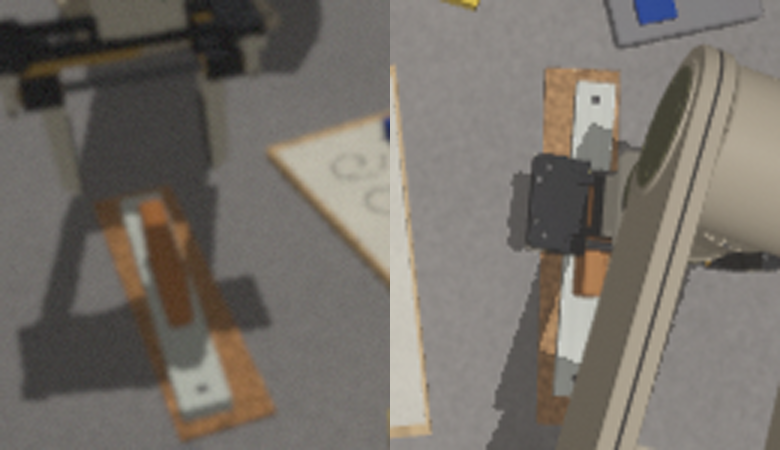

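The fingers straddle the brown grip in both views (grip at px (165,260) and (590,270)). I descend and close.

```bash
python3 -m inch '[1,2,-30,0,100,1,2,-60,0,100,1,2,-80,0,100,1,2,-88,0,100,1,2,-92,0,100,1,2,-92,0,100,1,2,-92,0,100]'; python3 -m inch '[0,0,0,0,30,0,0,0,0,15,0,0,0,0,5,0,0,0,0,5,0,0,0,0,5,0,0,0,0,5,0,0,0,0,5,0,0,0,0,5]' 40;  python3 -m inch '[0,0,0,0,5,0,0,0,0,5]' 40
```

```text
t: 2.32
tool_pos: [0.5546, -0.1565, 0.0344]
orientation: [3.136, -0.174, 0.003]
force: [-0.1, 0.1, 0.7]
opening: 0.0927
gripper_force: 0.0
t: 2.98
tool_pos: [0.5537, -0.1556, 0.0327]
orientation: [-3.137, 0.173, 0.0]
force: [-0.3, -0.3, -0.2]
opening: 0.0447
gripper_force: 0.0
t: 3.15
tool_pos: [0.5537, -0.1556, 0.0327]
orientation: [-3.137, 0.173, 0.0]
force: [-0.8, -0.1, 0.7]
opening: 0.0308
gripper_force: 0.0
```

```bash
python3 -m inch '[0,0,0,0,5,0,0,0,0,5,0,0,0,0,5,0,0,0,0,5,0,0,0,0,5,0,0,0,0,5]' 40;  python3 -m inch '[0,0,10,0,5,0,0,20,0,5,0,0,40,0,5,0,0,60,0,5,0,0,60,0,5,0,0,60,0,5,0,0,60,0,5]' 40
```

```text
t: 3.65
tool_pos: [0.5537, -0.1555, 0.0328]
orientation: [-3.137, 0.173, 0.0]
force: [0.8, 0.4, 0.5]
opening: 0.0196
gripper_force: 40.0
t: 4.23
tool_pos: [0.5533, -0.1555, 0.0922]
orientation: [-3.137, 0.173, 0.001]
force: [-0.0, 0.1, -4.3]
opening: 0.02
gripper_force: 40.0
```

```bash
python3 -m inch '[-2,35,0,3,5,-4,70,0,6,5,-6,110,0,9,5,-8,150,0,10.6,5,-10,190,0,10.6,5,-10,214,0,10.6,5,-10,220,0,10.6,5,-10,220,0,10.6,5,-10,220,0,10.6,5,-10,220,0,10.6,5]'
python3 - <<'E'
from h import *
s=read_camera("scene");t=read_camera("top");a=np.hstack([cv2.resize(c["image"][y:y+150,x:x+w],None,fx=3,fy=3,interpolation=2) for c,x,y,w in((s,170,120,140),(t,200,145,120))]);cv2.imwrite("pics/b1.png",a)
S=robot.read_state();print(np.round(S["tool_pos"],4),S["orientation"],S["force"])
E
```

```text
t: 5.07
tool_pos: [0.5433, 0.0631, 0.092]
orientation: [3.139, 0.116, -0.002]
force: [0.5, -0.4, -4.5]
opening: 0.0195
gripper_force: 40.0
[0.5436 0.0629 0.0924] [ 3.13920978e+00  1.14650950e-01 -1.02550907e-03] [ 0.52976931 -0.51950597 -4.0428811 ]
```

View pics/b1.png

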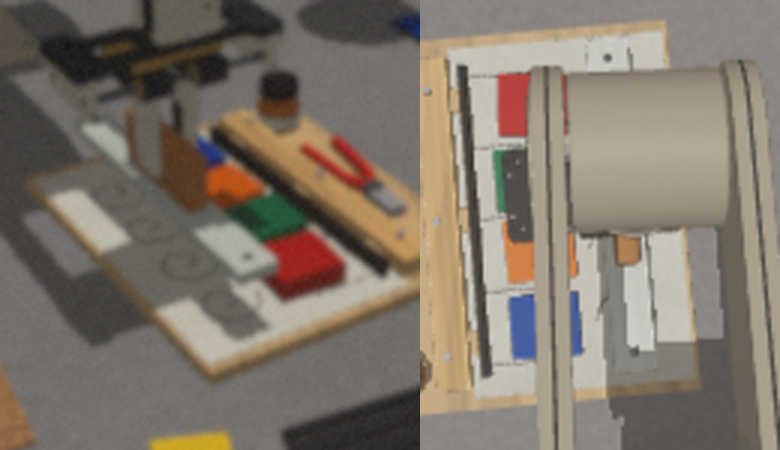

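The bar is held level-looking over the paper, clear of the glass. Its holes are at b1 px (608,57) and (634,351) from the top and (248,258) from the scene. I check its yaw and height.

Run:
```python
from h import *
s=read_camera("scene");t=read_camera("top")
f=lambda x,y,ox,oy:(ox+(x+.5)/3-.5,oy+(y+.5)/3-.5)
a=f(608-420,57,200,145);b=f(634-420,351,200,145);c=f(248,258,170,120)
print(tri(t,a,s,c))
A=onz(t,a,.075);B=onz(t,b,.075);print(A,B,(A+B)/2,np.degrees(np.arctan2(*(A-B)[[1,0]])),np.linalg.norm(A-B))
```

```text
(array([0.67193473, 0.07094251, 0.07534796]), np.float64(0.001802057565208485))
[0.6715805  0.07013176 0.075     ] [0.41573156 0.05201302 0.075     ] [0.54365603 0.06107239 0.075     ] 4.0508172582529465 0.2564897091862089
```

```bash
python3 -m inch '[0,0,-25,0.2,5,0,0,-40,0.2,5,0,0,-45,0.2,5,0,0,-47,0.2,5,0,0,-47,0.2,5,0,0,-47,0.2,5]'; python3 -m inch '[0,0,-1,0,5,0,0,-1,0,5]'
```

```text
t: 5.77
tool_pos: [0.5446, 0.0642, 0.0468]
orientation: [3.139, 0.122, 0.002]
force: [-0.2, 0.1, -4.2]
opening: 0.0195
gripper_force: 40.0
t: 5.93
tool_pos: [0.5445, 0.0644, 0.0458]
orientation: [3.139, 0.123, 0.003]
force: [-0.5, 0.7, -4.0]
opening: 0.02
gripper_force: 40.0
```

```bash
python3 -m inch '[-0.2,2,0,0,5,-0.3,4,0,0,5,-0.5,6,0,0,5,-0.6,8,0,0,5,-0.8,10,0,0,5,-0.8,11,0,0,5,-0.9,12,0,0,5,-1,13,0,0,5,-1,14,0,0,5,-1.1,15,0,0,5]'; python3 -m inch '[-0.1,1,0,0,5,-0.2,2,0,0,5,-0.2,3,0,0,5,-0.3,4,0,0,5,-0.4,5,0,0,5]';python3 -m inch '[-0.1,1,0,0,5,-0.2,2,0,0,5,-0.2,3,0,0,5,-0.3,4,0,0,5,-0.4,5,0,0,5]'
```

```text
t: 6.77
tool_pos: [0.5426, 0.0794, 0.0448]
orientation: [-3.139, -0.123, -0.0]
force: [0.6, 0.8, -4.4]
opening: 0.0201
gripper_force: 40.0
t: 7.18
tool_pos: [0.5423, 0.0843, 0.0448]
orientation: [3.139, 0.123, 0.0]
force: [-0.6, -0.4, -4.5]
opening: 0.0196
gripper_force: 40.0
t: 7.6
tool_pos: [0.5418, 0.0892, 0.0448]
orientation: [3.139, 0.123, -0.0]
force: [-0.7, -1.5, -3.5]
opening: 0.02
gripper_force: 40.0
```

```bash
python3 -m inch '[-0.1,1,0,0,5,-0.2,2,0,0,5,-0.2,3,0,0,5,-0.3,4,0,0,5,-0.4,5,0,0,5]';python3 -m inch '[-0.1,1,0,0,5,-0.2,2,0,0,5,-0.2,3,0,0,5]'
```

```text
t: 8.02
tool_pos: [0.5415, 0.0941, 0.0448]
orientation: [3.139, 0.123, 0.0]
force: [0.4, -3.6, -3.8]
opening: 0.0199
gripper_force: 40.0
t: 8.27
tool_pos: [0.5412, 0.0973, 0.0448]
orientation: [3.139, 0.123, 0.0]
force: [0.2, -4.6, -2.5]
opening: 0.0201
gripper_force: 40.0
```

```bash
python3 -m inch '[-0.1,0.6,0,0,5,-0.1,1.2,0,0,5,-0.1,1.8,0,0,5,-0.2,2.4,0,0,5,-0.2,3,0,0,5]';python3 -m inch '[0,0.4,0,0,5,-0.1,0.8,0,0,5,-0.1,1.2,0,0,5,-0.1,1.6,0,0,5,-0.1,2,0,0,5]'
```

```text
t: 8.68
tool_pos: [0.541, 0.1004, 0.0448]
orientation: [3.139, 0.123, 0.0]
force: [0.2, -5.7, -1.6]
opening: 0.0197
gripper_force: 40.0
t: 9.1
tool_pos: [0.5409, 0.1024, 0.0448]
orientation: [3.139, 0.123, 0.0]
force: [-0.9, -5.0, -2.6]
opening: 0.0197
gripper_force: 40.0
```

```bash
python3 -m inch '[0,0.3,0,0,5,0,0.6,0,0,5,-0.1,0.9,0,0,5]';python3 -m inch '[0,0.3,0,0,5,0,0.6,0,0,5]'
python3 - <<'E'
from h import *
s=read_camera("scene");t=read_camera("top");a=np.hstack([cv2.resize(c["image"][y:y+150,x:x+w],None,fx=3,fy=3,interpolation=2) for c,x,y,w in((s,190,120,140),(t,190,145,120))]);cv2.imwrite("pics/p1.png",a)
E
```

```text
t: 9.35
tool_pos: [0.5409, 0.1032, 0.0448]
orientation: [3.139, 0.123, 0.0]
force: [0.8, -4.1, -3.1]
opening: 0.0201
gripper_force: 40.0
t: 9.52
tool_pos: [0.5408, 0.1039, 0.0448]
orientation: [3.139, 0.123, 0.0]
force: [-0.1, -5.6, -2.7]
opening: 0.02
gripper_force: 40.0
```

View pics/p1.png

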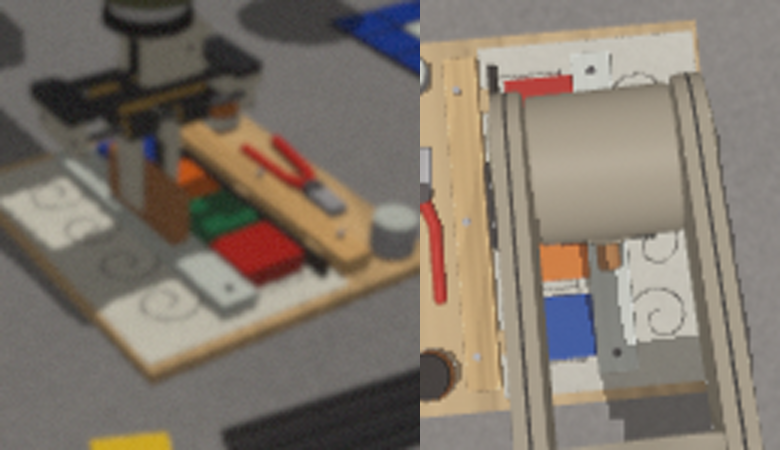

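The bar is flush behind all four pieces, with red at (540,85) just short of the strip. I creep on.

```bash
python3 -m inch '[0,0.3,0,0,5,0,0.6,0,0,5]'|grep -E "pos|^force";python3 -m inch '[0,0.3,0,0,5,0,0.6,0,0,5]'|grep -E "pos|^force"
```

```text
tool_pos: [0.5408, 0.1044, 0.0448]
force: [-0.4, -5.8, -2.2]
tool_pos: [0.5408, 0.105, 0.0448]
force: [0.5, -5.9, -2.3]
```

```bash
python3 -m inch '[0,0.3,0,0,5,0,0.5,0,0,5]'|grep -E "pos|^force";python3 -m inch '[0,0.2,0,0,5,0,0.4,0,0,5]'|grep -E "pos|^force"
```

```text
tool_pos: [0.5408, 0.1055, 0.0448]
force: [-0.2, -5.4, -2.7]
tool_pos: [0.5408, 0.1059, 0.0448]
force: [0.1, -5.3, -2.1]
```

```bash
python3 -m inch '[0,0.2,0,0,5,0,0.4,0,0,5]'|grep -E "pos|^force"
```

```text
tool_pos: [0.5408, 0.1063, 0.0448]
force: [-0.5, -4.7, -2.4]
```

```bash
python3 -m inch '[0,0.2,0,0,5,0,0.4,0,0,5]'|grep -E "pos|^force"; python3 -m inch '[0,0.2,0,0,5]'|grep -E "pos|^force"
```

```text
tool_pos: [0.5408, 0.1067, 0.0448]
force: [-0.4, -4.5, -0.7]
tool_pos: [0.5408, 0.1069, 0.0448]
force: [-0.2, -6.3, -2.3]
```

```bash
python3 -m inch '[0,0.2,0,0,5]'|grep -E "pos|^force";python3 -m inch '[0,0.2,0,0,5]'|grep -E "pos|^force"
```

```text
tool_pos: [0.5408, 0.1071, 0.0448]
force: [-0.3, -6.0, -2.7]
tool_pos: [0.5408, 0.1073, 0.0448]
force: [0.3, -4.6, -1.8]
```

```bash
python3 -m inch '[0,0.2,0,0,5]'|grep -E "pos|^force";python3 -m inch '[0,0.2,0,0,5]'|grep -E "pos|^force"
```

```text
tool_pos: [0.5408, 0.1075, 0.0448]
force: [0.4, -5.3, -1.6]
tool_pos: [0.5408, 0.1077, 0.0448]
force: [-0.4, -5.2, -1.5]
```

```bash
python3 -m inch '[0,0.2,0,0,5]'|grep -E "pos|^force";python3 -m inch '[0,0.2,0,0,5]'|grep -E "pos|^force"
```

```text
tool_pos: [0.5408, 0.1079, 0.0448]
force: [-0.3, -5.0, -2.6]
tool_pos: [0.5408, 0.1081, 0.0448]
force: [-0.4, -5.2, -1.4]
```

```bash
python3 -m inch '[0,0.2,0,0,5,0,0.4,0,0,5]'|grep -E "pos|^force"; python3 -m inch '[0,0.2,0,0,5]'|grep -E "pos|^force"
```

```text
tool_pos: [0.5408, 0.1085, 0.0448]
force: [0.1, -5.5, -1.9]
tool_pos: [0.5408, 0.1087, 0.0448]
force: [0.2, -3.7, -1.8]
```

```bash
python3 -m inch '[0,0.2,0,0,5]'|grep -E "pos|^force";python3 -m inch '[0,0.2,0,0,5]'|grep -E "pos|^force"
```

```text
tool_pos: [0.5408, 0.1089, 0.0448]
force: [-0.3, -5.6, -2.3]
tool_pos: [0.5408, 0.1091, 0.0448]
force: [-0.6, -6.0, -2.2]
```

```bash
python3 -m inch '[0,0.2,0,0,5]'|grep -E "pos|^force";python3 -m inch '[0,0.2,0,0,5]'|grep -E "pos|^force"
```

```text
tool_pos: [0.5408, 0.1093, 0.0448]
force: [-0.5, -5.1, -1.3]
tool_pos: [0.5408, 0.1095, 0.0448]
force: [1.2, -4.9, -1.6]
```

```bash
python3 -m inch '[0,0.2,0,0,5]'|grep -E "pos|^force";python3 -m inch '[0,0.2,0,0,5]'|grep -E "pos|^force"
python3 - <<'E'
from h import *
t=read_camera("top");cv2.imwrite("pics/p2.png",cv2.resize(t["image"][145:290,190:300],None,fx=4,fy=4,interpolation=2))
E
```

```text
tool_pos: [0.5408, 0.1097, 0.0448]
force: [0.1, -4.6, -2.8]
tool_pos: [0.5408, 0.1099, 0.0448]
force: [0.3, -5.6, -2.2]
```

View pics/p2.png

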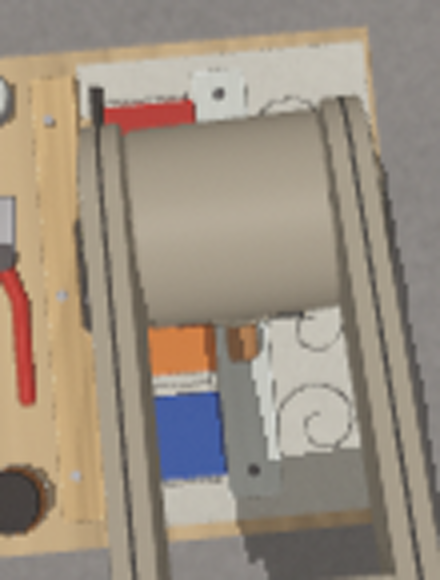

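Red's far edge at px x≈104 is right at the strip's face (x≈102), so contact is imminent. I keep creeping.

```bash
for i in 1; do python3 -m inch '[0,0.2,0,0,5]'|grep -E "pos|^force"; done;python3 -m inch '[0,0.2,0,0,5]'|grep -E "pos|^force"
```

```text
tool_pos: [0.5408, 0.1101, 0.0448]
force: [0.3, -6.0, -1.5]
tool_pos: [0.5408, 0.1103, 0.0448]
force: [0.3, -5.1, -1.8]
```

```bash
python3 -m inch '[0,0.2,0,0,5]'|grep -E "pos|^force";python3 -m inch '[0,0.2,0,0,5]'|grep -E "pos|^force"
```

```text
tool_pos: [0.5408, 0.1105, 0.0448]
force: [0.4, -5.3, -2.1]
tool_pos: [0.5408, 0.1107, 0.0448]
force: [0.1, -5.5, -2.1]
```

```bash
python3 -m inch '[0,0.2,0,0,5]'|grep -E "pos|^force"
```

```text
tool_pos: [0.5407, 0.1109, 0.0448]
force: [0.3, -5.7, -0.8]
```

```bash
python3 -m inch '[0,0.2,0,0,5]'|grep -E "pos|^force"
```

```text
tool_pos: [0.5407, 0.111, 0.0448]
force: [0.3, -5.8, -1.8]
```

```bash
python3 -m inch '[0,0.2,0,0,5]'|grep -E "pos|^force"
```

```text
tool_pos: [0.5407, 0.1111, 0.0448]
force: [-0.0, -6.9, -1.9]
```

```bash
python3 -m inch '[0,0.2,0,0,5]'|grep -E "pos|orien|^force"; python3 -m inch '[0,0,0,0,5]'|grep -E "pos|^force"
```

```text
tool_pos: [0.5407, 0.1112, 0.0448]
orientation: [3.139, 0.123, -0.001]
force: [-0.7, -7.8, -1.0]
tool_pos: [0.5407, 0.1112, 0.0448]
force: [-0.9, -6.8, -1.0]
```

```bash
python3 -m inch '[0,0.2,0,0,5]'|grep -E "pos|orien|^force"; python3 -c "
from plant import robot;s=robot.read_state();print(s['wrist_torque'],s['force'])"
```

```text
tool_pos: [0.5407, 0.1112, 0.0448]
orientation: [3.138, 0.123, -0.001]
force: [-0.5, -6.9, -1.7]
[-1.50885853  0.07419024 -0.16124971] [-0.5247139  -6.88483354 -1.67992089]
```

```bash
python3 -m inch '[0,0.2,0,0,5]'|grep -E "pos|orien|^force"; python3 -c "
from plant import robot;s=robot.read_state();print(s['wrist_torque'],s['force'])"
```

```text
tool_pos: [0.5406, 0.1113, 0.0448]
orientation: [3.138, 0.123, -0.001]
force: [-1.0, -7.8, -1.3]
[-1.61088262  0.14477119 -0.17529782] [-0.98143175 -7.75875763 -1.3463892 ]
```

```bash
python3 -m inch '[0,0.1,0,-0.15,5,0,0.2,0,-0.15,5]'|grep -E "pos|orien|^force"; python3 -c "
from plant import robot;s=robot.read_state();print(s['wrist_torque'],s['force'])"
```

```text
tool_pos: [0.5406, 0.1114, 0.0447]
orientation: [3.138, 0.118, -0.001]
force: [-1.2, -9.0, -1.0]
[-1.65014067e+00  1.14959492e-01 -9.91427085e-04] [-1.23355454 -9.00273257 -1.01469409]
```

```bash
python3 -m inch '[0,0.2,0,0,5]'|grep -E "pos|orien|^force"; python3 -c "
from plant import robot;s=robot.read_state();print(s['wrist_torque'],s['force'])"
```

```text
tool_pos: [0.5407, 0.1114, 0.0448]
orientation: [3.138, 0.118, -0.001]
force: [-1.6, -9.7, -2.1]
[-1.96289702  0.13922075 -0.0552547 ] [-1.58436625 -9.69200151 -2.13422337]
```

```bash
python3 -m inch '[0,0.2,0,0,5]'|grep -E "pos|orien|^force"; python3 -c "
from plant import robot;s=robot.read_state();print(s['wrist_torque'],s['force'])"
```

```text
tool_pos: [0.5406, 0.1114, 0.0448]
orientation: [3.138, 0.118, -0.001]
force: [-1.7, -10.6, -0.2]
[-2.15163976  0.11066227  0.00582929] [ -1.72931477 -10.62845259  -0.15363971]
```

```bash
python3 -m inch '[0,0,0,0,5,0,0,0,0,5,0,0,0,0,5,0,0,0,0,5,0,0,0,0,5,0,0,0,0,5]'|grep -E "^t|pos|^force"; python3 -m inch '[0,0,0,0,5,0,0,0,0,5,0,0,0,0,5,0,0,0,0,5,0,0,0,0,5,0,0,0,0,5]'|grep -E "^t|pos|^force"; python3 -c "
from plant import robot;s=robot.read_state();print(s['wrist_torque'],s['force'])"
```

```text
t: 13.75
tool_pos: [0.5406, 0.1114, 0.0448]
force: [-0.8, -9.6, 0.5]
t: 14.25
tool_pos: [0.5406, 0.1114, 0.0448]
force: [-1.4, -10.6, -0.6]
[-1.93234445  0.11514535 -0.03306373] [ -1.4483498  -10.59135889  -0.61550683]
```

```bash
python3 -m inch '[0,-0.5,0,0,5,0.1,-1,0,0,5,0.1,-1.5,0,0,5,0.2,-2.5,0,0,5,0.3,-4,0,0,5,0.6,-8,0,0,5,1.1,-14,0,0,5,1.6,-22,0,0,5,2.2,-30,0,0,5,2.2,-30,10,0,5]'; python3 -m inch '[0,-2,30,0,5,0,-40,40,0,5,0,-80,40,-2,5,0,-120,40,-5,5,0,-160,40,-7,5,0,-200,40,-7.5,5,0,-220,40,-7.5,5,0,-230,40,-7.5,5,0,-230,40,-7.5,5,0,-230,40,-7.5,5]'
python3 - <<'E'
from h import *
s=read_camera("scene");t=read_camera("top");a=np.hstack([cv2.resize(c["image"][y:y+150,x:x+w],None,fx=k,fy=k,interpolation=2)[:450] for c,x,y,w,k in((s,100,120,140,3),(t,200,152,65,4))]) if 0 else np.hstack([cv2.resize(s["image"][130:280,100:240],None,fx=3.5,fy=3.5,interpolation=2),cv2.resize(t["image"][150:281,195:275],None,fx=4,fy=4,interpolation=2)[:525].copy().__getitem__(slice(0,524)) if 0 else cv2.resize(t["image"][148:279,195:275],(320,525),interpolation=2)]);cv2.imwrite("pics/q1.png",a)
S=robot.read_state();print(np.round(S["tool_pos"],4),S["orientation"],S["force"])
for n,lo,hi,r in [("blue",(100,80,60),(125,255,255),(205,235,262,275)),("amber",(6,110,120),(16,255,255),(217,212,262,244)),("green",(60,60,60),(85,255,255),(205,185,262,220)),("red",(0,110,90),(5,255,255),(210,160,262,196))]:
    m=mask(t,lo,hi,r); w=worldrect(t,m,.034); print(n,w,"n:",round((w[0]-534.1)*-.0746+(w[1]-187.1)*.9972,1))
E
```

```text
t: 15.08
tool_pos: [0.5414, 0.0807, 0.0529]
orientation: [3.139, 0.117, -0.006]
force: [-0.8, -0.3, -4.8]
opening: 0.0196
gripper_force: 40.0
t: 15.92
tool_pos: [0.5431, -0.1474, 0.0952]
orientation: [-3.14, 0.089, -0.0]
force: [-0.1, -0.4, -4.3]
opening: 0.0199
gripper_force: 40.0
[ 0.5431 -0.1462  0.0949] [-3.13974428e+00  8.52758165e-02  2.48156515e-04] [-0.37367438  1.28077113 -4.87110059]
blue [436.1 150.8  61.2  55.1 -85.5] n: -28.9
amber [506.1 155.6  62.   55.7 -85.5] n: -29.3
green [568.7 160.8  61.   54.2 -85.5] n: -28.8
red [634.1 165.8  62.1  57.4 -85.5] n: -28.7
```

View pics/q1.png

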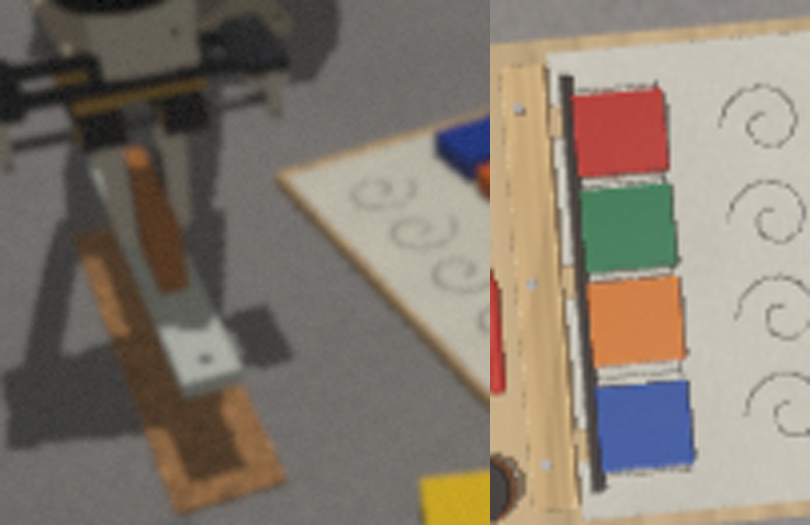

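All four now read the same angle (-85.5°) and the same distance to the strip within 0.6 mm, so they are flush. The bar hangs over the mat, with its hole at q1 px (205,358). I check how the bar sits in the fingers before lowering.

```bash
python3 -m inch '[5,-4.5,-30,0,5,5,-4.5,-45,0,5,5,-4.5,-45,0,5,5,-4.5,-45,0,5]'
python3 - <<'E'
from h import *
s=read_camera("scene");t=read_camera("top");S=robot.read_state()
p=S["tool_pos"];o=S["orientation"];yaw=2*np.arctan2(o[1],o[0]);yaw=(yaw+np.pi/2)%np.pi-np.pi/2
print(np.round(p,4),np.degrees(yaw))
from numpy import cos,sin
for sg in(1,-1):
    q=np.array([p[0]+sg*.128*cos(yaw),p[1]+sg*.128*sin(yaw),p[2]-.017])
    for n,c in(("s",s),("t",t)):
        x=c["K"]@(c["extrinsics"]@np.r_[q,1])[:3];x=x[:2]/x[2]
        g=cv2.cvtColor(c["image"],cv2.COLOR_BGR2GRAY).astype(float);u,v=np.round(x).astype(int)
        w=g[v-6:v+7,u-6:u+7]; d=np.clip(np.median(w)-25-w,0,None); yy,xx=np.mgrid[-6:7,-6:7]
        if d.sum()>0:
            pk=np.array([u+(d*xx).sum()/d.sum(),v+(d*yy).sum()/d.sum()]);print(sg,n,x.round(1),pk.round(1),int((d>0).sum()),"world",onz(c,pk,q[2]).round(4),"exp",q.round(4))
        else: print(sg,n,x.round(1),"none",np.median(w))
cv2.imwrite("pics/r1.png",np.hstack([cv2.resize(s["image"][130:280,100:210],None,fx=3.5,fy=3.5,interpolation=2),cv2.resize(t["image"][135:285,310:400],None,fx=3.5,fy=3.5,interpolation=2)]))
E
```

```text
t: 16.35
tool_pos: [0.547, -0.1502, 0.0488]
orientation: [-3.139, 0.084, 0.005]
force: [-0.3, 0.4, -3.3]
opening: 0.0195
gripper_force: 40.0
[ 0.5488 -0.1513  0.051 ] -3.0967275807740124
1 s [159.9 250.9] [162.5 255.3] 30 world [ 0.693  -0.1577  0.034 ] exp [ 0.6766 -0.1582  0.034 ]
1 t [345.4 163.5] [344.3 160.8] 38 world [ 0.6841 -0.1555  0.034 ] exp [ 0.6766 -0.1582  0.034 ]
-1 s [134.2 192.1] [132.2 188. ] 56 world [ 0.3987 -0.1437  0.034 ] exp [ 0.421  -0.1444  0.034 ]
-1 t [343.8 258. ] none 97.0
```

```bash
python3 -m inch '[0,0,-5,-0.2,5,0,0,-9,-0.2,5,0,0,-12,-0.2,5,0,0,-14,-0.2,5,0,0,-14,-0.2,5,0,0,-14,-0.2,5]'|grep -E "pos|^force"; python3 -m inch '[0,0,-0.5,0,5,0,0,-1,0,5]'|grep -E "pos|^force"
```

```text
tool_pos: [0.5478, -0.1519, 0.0356]
force: [0.4, 0.8, -4.4]
tool_pos: [0.5482, -0.1521, 0.035]
force: [-0.1, 0.8, -4.0]
```

```bash
python3 -m inch '[0,0,-0.4,0,5,0,0,-0.8,0,5]'|grep -E "pos|^force"; python3 -m inch '[0,0,-0.3,0,5,0,0,-0.6,0,5]'|grep -E "pos|^force"
```

```text
tool_pos: [0.5481, -0.152, 0.034]
force: [-0.6, 1.0, -4.9]
tool_pos: [0.548, -0.152, 0.0334]
force: [-0.0, 0.2, -3.2]
```

```bash
python3 -m inch '[0,0,-0.3,0,5,0,0,-0.6,0,5]'|grep -E "pos|^force"
```

```text
tool_pos: [0.548, -0.1519, 0.0328]
force: [-0.3, 0.5, -4.4]
```

```bash
python3 -m inch '[0,0,-0.3,0,5,0,0,-0.3,0,5]'|grep -E "pos|^force";python3 -m inch '[0,0,-0.3,0,5,0,0,-0.3,0,5]'|grep -E "pos|^force"
```

```text
tool_pos: [0.5481, -0.152, 0.0327]
force: [-1.3, 1.4, -1.5]
tool_pos: [0.5481, -0.152, 0.0327]
force: [-4.3, 1.4, 3.2]
```

```bash
python3 -m inch '[0,0,-0.3,0,5,0,0,-0.3,0,5]'|grep -E "pos|^force"
```

```text
tool_pos: [0.5481, -0.152, 0.0327]
force: [-5.5, 1.0, 7.3]
```

```bash
python3 -m inch '[0,0,0.2,0,5,0,0,0.4,0,5,0,0,0.4,0,5]'|grep -E "pos|^force"; python3 -m inch '[0,0,0,0,30,0,0,0,0,60,0,0,0,0,60,0,0,0,0,60,0,0,0,0,60,0,0,0,0,60,0,0,0,0,60,0,0,0,0,60]'; python3 -m inch '[0,0,10,0,60,0,0,30,0,60,0,0,60,0,60,0,0,90,0,60,0,0,110,0,60,0,-30,110,0,60,-40,-60,110,0,60,-80,-100,110,0,60,-120,-140,110,0,60,-150,-170,110,0,60]'
```

```text
tool_pos: [0.5482, -0.152, 0.0327]
force: [-4.1, 1.8, 5.4]
t: 19.03
tool_pos: [0.548, -0.152, 0.0323]
orientation: [-3.14, 0.092, -0.0]
force: [0.3, 0.5, 0.2]
opening: 0.0555
gripper_force: 0.0
t: 19.87
tool_pos: [0.4243, -0.2955, 0.1431]
orientation: [3.14, -0.091, 0.001]
force: [0.4, -0.2, -0.7]
opening: 0.0558
gripper_force: 0.0
```

```bash
python3 -m inch '[-90,-120,0,0,60,-90,-120,0,0,60,-90,-120,0,0,60,-90,-120,0,0,60,-90,-120,0,0,60,-90,-120,0,0,60]'|grep pos
python3 - <<'E'
from h import *
s=read_camera("scene");t=read_camera("top")
m=mask(t,(0,0,150),(60,45,255),(330,145,365,275));print("bar",worldrect(t,m,.016),"mat 548.3 -151.6 -3.25")
for n,lo,hi,r in [("blue",(100,80,60),(125,255,255),(205,235,262,275)),("amber",(6,110,120),(16,255,255),(217,212,262,244)),("green",(60,60,60),(85,255,255),(205,185,262,220)),("red",(0,110,90),(5,255,255),(210,160,262,196))]:
    m=mask(t,lo,hi,r); w=worldrect(t,m,.034); print(n,w,"n:",round((w[0]-534.1)*-.0746+(w[1]-187.1)*.9972,1))
cv2.imwrite("pics/f.png",np.hstack([cv2.resize(s["image"][140:290,110:240],None,fx=3,fy=3,interpolation=2),cv2.resize(t["image"][140:290,225:360],None,fx=3,fy=3,interpolation=2)]))
E
```

```text
tool_pos: [0.3347, -0.4155, 0.143]
bar [ 548.1 -152.9  289.5   35.7   -3.7] mat 548.3 -151.6 -3.25
blue [436.1 150.7  61.4  55.  -85.6] n: -29.0
amber [506.1 155.6  62.   55.7 -85.5] n: -29.3
green [568.7 160.8  61.   54.2 -85.5] n: -28.8
red [634.1 165.8  62.1  57.4 -85.5] n: -28.7
```

View pics/f.png

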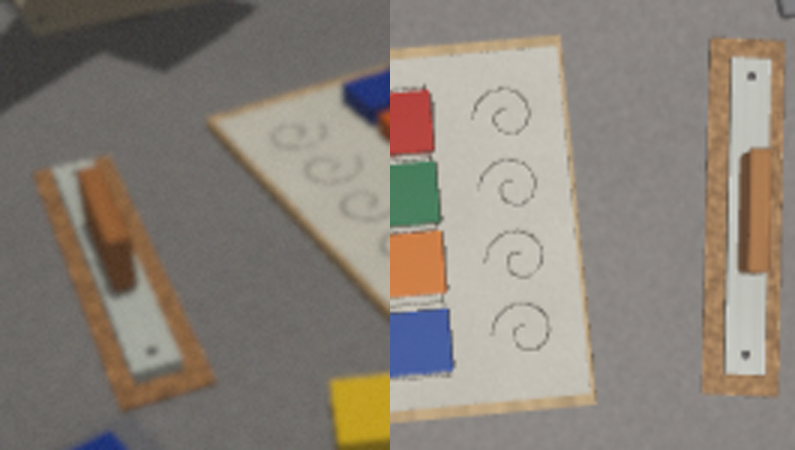

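The bar lies flat along the middle of the mat (px (750,215)), about 1 mm and 0.4° off. The glass row is straight and unchanged, so I hand in.

```bash
python3 -c "
from plant import job;print(job.close_job())"
```

```text
the job is handed in; nothing more can be done
None
```

The job is handed in: all four slabs sit flush and in line against the margin strip (angles within 0.1°, distances to the strip within 0.6 mm), pressed home at about 10 N, and the straightedge lies flat on its mat within about 1 mm and 0.5° of the middle; no verdict came back.

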